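# Switch on the lamp, extractor and saw at the bench switch box

### The arm

A 6-joint arm with a two-finger parallel gripper is mounted at the origin on the work surface. World frame = base frame: x ahead of the robot, y to its left, z up, the work surface at z = 0. Lengths are in m, angles in rad, forces in N, time in s.
With the tool pointing down it reaches from about 0.225 to 0.875 m from the base axis. Payload 3.4 kg.
Tool frame: the origin (TCP) lies between the finger pads; the fingertips stand 11 mm ahead of it and the grasp point (between the pads) lies 8 mm behind it; y points along the fingers, z is the direction in which the jaws open and shut, and the axes are right-handed (so a half turn about y gives the same grasp; the last joint's range is limited). The gripper opens to 85 mm and grips with 20 to 120 N. Pads are 22 mm wide; open, the fingers measure 114 mm over their backs; the gripper's body (76 mm by 85 mm) begins 54 mm behind the grasp point. The pads swing forward as they close: fully open they stand 13 mm farther back than shut.
Start: joints at [-1.386, 0.276, 1.505, -0, 1.361, -0.121], TCP at [0.173, -0.548, 0.242] pointing down, gripper open.
Joint ranges: [-2.89, 2.89], [-0.75, 2.08], [0.22, 2.7], [-1.18, 4.32], [0.11, 2.71], [-2.7, 2.7]. Speed limits (rad/s): [2.57, 2.57, 3.14, 3.14, 3.14, 3.14].

### API

Orientations are given as a rotation vector (axis times angle).
In Python, from rig import r gives the robot as it stands. The module is installed in compiled form; this text tells all that it offers.
- The arm moves only by the tool servo_tool, never from a script. Its argument "steps" is a list of rows, each a list of 5 numbers: the opening, from 0 (shut) to 1 (fully open), then the shift along the world's x, y, z in mm, then the turn about the world's z in rad. In form: [[jaw, dx, dy, dz, turn], ...]. A call has 1 to 5 rows; each row shifts and turns the pose as measured when the row begins; what a row does not reach is not made up. A row lasts 1/8 s, in which the tool goes at most 62.5 mm and 10.7 degrees, less where a joint would pass 70% of its speed; a pose out of reach is approached as far as the arm can. A call with a gripper value outside its range is refused whole. The fingers move at their own pace and stop on an object; the grip force is fixed at half the most. Time passes only in rows, so rows that do not move let the fingers close. It gives the time, the measured TCP pose, the force and the opening at its end, in the units of the state.
- r.get_state(): the state, without advancing time (a new reading comes with each control period).
- r.camera(name): name is "scene" or "top" or "wrist"; returns the picture (384x512x3 uint8, red, green, blue); there is no depth.
- r.camera_info(name): a dict with "camera_matrix" (3x3 intrinsics, pixels), "rvec" (rotation vector, rad) and "tvec" (3), from world to camera coordinates, as OpenCV has them. Camera axes: x right, y down, z forward; pixel columns grow to the right and rows downward; lengths in m; the calibration is good to about 2 mm. A picture is of the moment at which its call begins: read the wrist's pose just before it. camera_info takes no time and is no camera call; for the wrist camera it gives the pose at the moment of the call.
- r.finish_job(): hands the job in, once; it reports no verdict.
The state is a dict: "time": time; "joint_pos": joint angles; "qd": joint speeds; "effort": joint torques, N m; "tool_pos": TCP position; "eef_rot": TCP orientation; "wrist_force": force on the tool from outside, world axes, zero at the start; "moment": the same for the moment, N m; "grip_width": opening from 0.0 (shut) to 1.0 (fully open).
Only numpy, scipy, OpenCV 4.12 (cv2) and the standard library are available. Lean on these libraries where they do the work, as an engineer would, in place of code of your own. Each camera call takes 0.05 s, during which the arm holds its last target. There are 200 camera calls.

### The job

Get the saw bench running from the grey switch box: with a fingertip, lightly tap the raised end of the white rocker (work lamp) so that it clicks over to on, then the green one (dust extractor), and only then the red one (saw), and leave all three on. The blue rocker (belt sander) stays off. Nothing is to be picked up: leave the lure bodies, sanding block and glue jar around the box where they are.

Things in the scene. Friction and masses are not known exactly. Their poses are not given: they have to be found in the camera images.
- box: Switch box: grey steel case screwed to the bench, 110 (x) x 280 (y) x 60 (z) mm, level top. Origin at the centre of its underside, z up; -x side towards the robot (yaw within 20 deg). Four rockers in a row along y on the top (x = 0; y = -93, -31, 31, 93 mm); which colour sits where changes. An 18 mm hose leaves its +x side at 30 mm height and enters the bench 124 mm from the origin.
- switch_lamp: The switch with the WHITE rocker (work lamp): fixed black bezel 33 (x) x 27 (y) mm, 2 mm high, on the box's top. Origin at the bezel's centre, on the box's top, 60 mm above the bench; axes as the box's.
- rocker_lamp (a joint): WHITE rocker (work lamp), 26 (x) x 20 (y) mm, pivot line along y 6.5 mm above the switch's origin; two 13 mm faces in a shallow V. rad: 0 off (at the start; near face level, far (+x) face sloping up, its edge 11.5 mm above the box's top), 0.40 on (far face level, 6.5 mm above it). Push the far end down, 3 to 4 N: past 0.2 rad (edge down 2.5 mm) it snaps on. Its rubber seal gives: all sinks 1 mm per 3 N, at most 4.5 mm.
- lamp_tap (a point): The spot to tap on the WHITE rocker (work lamp): on its raised far (+x) face, 10 mm from the pivot (the rocker ends at 13 mm; farther out takes less push). Moves with the rocker: 10.4 mm above the box's top when off, 6.5 mm when on.
- switch_dust: The switch with the GREEN rocker (dust extractor): fixed black bezel 33 (x) x 27 (y) mm, 2 mm high, on the box's top. Origin at the bezel's centre, on the box's top, 60 mm above the bench; axes as the box's.
- rocker_dust (a joint): GREEN rocker (dust extractor), 26 (x) x 20 (y) mm, pivot line along y 6.5 mm above the switch's origin; two 13 mm faces in a shallow V. rad: 0 off (at the start; near face level, far (+x) face sloping up, its edge 11.5 mm above the box's top), 0.40 on (far face level, 6.5 mm above it). Push the far end down, 3 to 4 N: past 0.2 rad (edge down 2.5 mm) it snaps on. Its rubber seal gives: all sinks 1 mm per 3 N, at most 4.5 mm.
- dust_tap (a point): The spot to tap on the GREEN rocker (dust extractor): on its raised far (+x) face, 10 mm from the pivot (the rocker ends at 13 mm; farther out takes less push). Moves with the rocker: 10.4 mm above the box's top when off, 6.5 mm when on.
- switch_saw: The switch with the RED rocker (saw): fixed black bezel 33 (x) x 27 (y) mm, 2 mm high, on the box's top. Origin at the bezel's centre, on the box's top, 60 mm above the bench; axes as the box's.
- rocker_saw (a joint): RED rocker (saw), 26 (x) x 20 (y) mm, pivot line along y 6.5 mm above the switch's origin; two 13 mm faces in a shallow V. rad: 0 off (at the start; near face level, far (+x) face sloping up, its edge 11.5 mm above the box's top), 0.40 on (far face level, 6.5 mm above it). Push the far end down, 3 to 4 N: past 0.2 rad (edge down 2.5 mm) it snaps on. Its rubber seal gives: all sinks 1 mm per 3 N, at most 4.5 mm.
- saw_tap (a point): The spot to tap on the RED rocker (saw): on its raised far (+x) face, 10 mm from the pivot (the rocker ends at 13 mm; farther out takes less push). Moves with the rocker: 10.4 mm above the box's top when off, 6.5 mm when on.
- switch_sander: The switch with the BLUE rocker (belt sander): fixed black bezel 33 (x) x 27 (y) mm, 2 mm high, on the box's top. Origin at the bezel's centre, on the box's top, 60 mm above the bench; axes as the box's.
- rocker_sander (a joint): BLUE rocker (belt sander), 26 (x) x 20 (y) mm, pivot line along y 6.5 mm above the switch's origin; two 13 mm faces in a shallow V. rad: 0 off (at the start; near face level, far (+x) face sloping up, its edge 11.5 mm above the box's top), 0.40 on (far face level, 6.5 mm above it). Push the far end down, 3 to 4 N: past 0.2 rad (edge down 2.5 mm) it snaps on. Its rubber seal gives: all sinks 1 mm per 3 N, at most 4.5 mm.
- sander_tap (a point): The spot to tap on the BLUE rocker (belt sander): on its raised far (+x) face, 10 mm from the pivot (the rocker ends at 13 mm; farther out takes less push). Moves with the rocker: 10.4 mm above the box's top when off, 6.5 mm when on.
- lure_long: Loose carved balsa fishing-lure body, 170 mm long, 36 mm across, about 30 g, lying on the bench on the robot's side of the box. Origin at the middle of its underside, x along it to the tail.
- lure_short: Loose carved balsa fishing-lure body, 110 mm long, 32 mm across, about 30 g, lying at the box's +y end. Origin at the middle of its underside, x along it to the tail.
- sanding_block: Loose cork sanding block 100 x 60 x 29 mm with dark abrasive underneath, about 90 g, lying at the box's -y end. Origin at the centre of its underside, x along it.
- glue_jar: Loose small round jar of glue with a yellow cap, 48 mm diameter, 75 mm high, about 130 g, standing beyond the box (its +x side). Origin at the centre of its underside.
Not all that is in view belongs to the job. Of the things that look like the glue_jar, the middle-sized one is meant.

How it is judged:
By the outcome, as a careful person would: the job done as asked, in the order asked, and still so for the second after the job is handed in, with the robot touching nothing.
It also fails if it takes over 40 s, if anything falls off the work surface, if the arm or the gripper's body presses on something with over 40 N, if the wrist force passes 120 N, or if a joint passes its speed limit or range.

## Working session

There is one attempt and no reset: what is moved stays moved. The work goes in short steps, Python scripts to look and compute and a tool call to move; the robot and the scene stay as the last step left them, time stands still between calls to the robot, and variables do not carry over. Pictures are saved under pics/ and viewed, about 8 in all and at most 12, crops included, and the job is handed in when it is done.

Besides the shell and the picture viewer there is one more tool, called after "Request:" as name(argument=value, ...), one argument or row to a line, values as JSON. servo_tool: Moves the arm, as the interface text tells. Its arguments: {"type":"object","properties":{"steps":{"type":"array"}},"required":["steps"]}

```bash
mkdir -p pics; cat > h.py <<'E'
import numpy as np, cv2
from rig import r
def cam(n):
    i=r.camera_info(n); return np.array(i["camera_matrix"]),cv2.Rodrigues(np.array(i["rvec"]))[0],np.array(i["tvec"]).ravel()
def ray(c,uv,z):
    K,R,t=c; d=R.T@np.linalg.inv(K)@np.array([uv[0],uv[1],1.]); o=-R.T@t
    return o+d*(z-o[2])/d[2]
def save(n,f):
    c=cam(n); im=r.camera(n); cv2.imwrite("pics/"+f,im[:,:,::-1]); return im,c
E
python3 - <<'E'
from h import *
s=r.get_state(); print(s)
a,_=save("top","t0.png"); b,_=save("scene","s0.png")
cv2.imwrite("pics/both.png",cv2.resize(np.hstack([a,b])[:,:,::-1],(800,300)))
E
```

```text
{'time': 0.0, 'joint_pos': array([-1.38603753e+00,  2.76601147e-01,  1.50614926e+00,  2.17831406e-05,
        1.36071462e+00, -1.21025777e-01]), 'qd': array([ 7.27227523e-04,  6.10361065e-04, -1.44055729e-04, -8.80534959e-05,
       -2.09343709e-04,  2.61485225e-04]), 'effort': array([-3.16898866e-05, -4.16776872e+01, -2.45804805e+01, -1.02830209e-04,
        1.08914904e-02, -6.22698224e-06]), 'tool_pos': array([ 0.17299051, -0.54781497,  0.24142977]), 'eef_rot': array([-0.31696098,  2.05864101, -2.05474523]), 'wrist_force': array([-0.35068139,  0.34399173,  0.25796535]), 'moment': array([0.00117229, 0.00322876, 0.02672233]), 'grip_width': 0.9983601695843406}
```

View pics/t0.png

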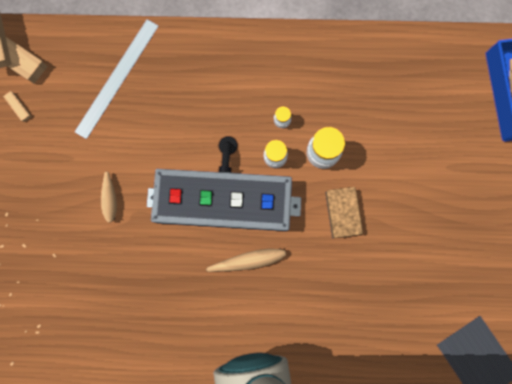

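View pics/s0.png

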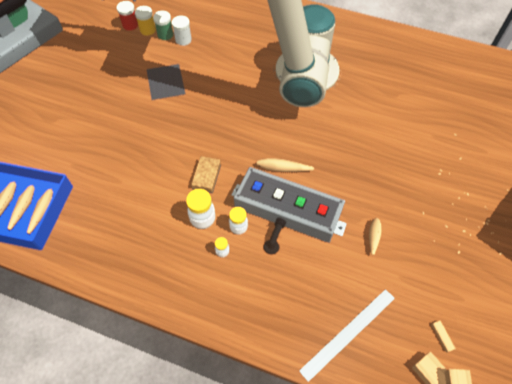

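The top view (robot at the bottom, x up, y left) shows the box centred near (222,200). The rockers are red (176,196), green (206,198), white (237,200) and blue (268,202). The scene view agrees on the order. The middle-sized jar is at (276,154).

```bash
cat >> h.py <<'E'
def blobs(im,box=None):
    hsv=cv2.cvtColor(im,cv2.COLOR_RGB2HSV); H,S,V=[hsv[...,k].astype(int) for k in range(3)]
    M=dict(red=((H<8)|(H>172))&(S>150)&(V>80),green=(abs(H-65)<20)&(S>110)&(V>60),white=(S<50)&(V>170),blue=(abs(H-112)<14)&(S>130)&(V>60))
    out={}
    for k,m in M.items():
        m=m.astype(np.uint8)
        if box: z=np.zeros_like(m); a,b,c,d=box; z[b:d,a:c]=m[b:d,a:c]; m=z
        n,_,st,ce=cv2.connectedComponentsWithStats(m)
        if n>1:
            j=1+st[1:,4].argmax(); out[k]=(ce[j],st[j,4])
    return out
E
python3 - <<'E'
from h import *
im=cv2.imread("pics/t0.png")[:,:,::-1].copy(); c=cam("top"); P={}
for k,(uv,n) in blobs(im,(160,180,285,220)).items(): P[k]=ray(c,uv,.068); print("top",k,uv.round(1),n,P[k].round(4))
im=cv2.imread("pics/s0.png")[:,:,::-1].copy(); c=cam("scene")
for k,(uv,n) in blobs(im,(245,178,335,220)).items(): print("scene",k,uv.round(1),n,ray(c,uv,.068).round(4))
d=P["red"]-P["blue"]; print("span",np.linalg.norm(d),"yaw",np.arctan2(-d[0],d[1]))
s=r.get_state(); R=cv2.Rodrigues(s["eef_rot"])[0]; print(R.round(3)); print("jaw angle",np.arctan2(R[1,2],R[0,2]))
E
```

```text
top red [175.  195.6] 153 [0.5329 0.2052 0.068 ]
top green [205.5 197.5] 164 [0.5308 0.1434 0.068 ]
top white [236.2 199.1] 131 [0.529  0.0817 0.068 ]
top blue [266.9 201.1] 172 [0.5266 0.0199 0.068 ]
scene red [322.  209.3] 86 [0.5357 0.2068 0.068 ]
scene green [300.  201.3] 78 [0.5336 0.1456 0.068 ]
scene white [272.1 209.2] 202 [0.5821 0.0846 0.068 ]
scene blue [256.8 185.6] 71 [0.5289 0.0218 0.068 ]
span 0.1853796704277798 yaw -0.03397929679634285
[[-0.954 -0.     0.301]
 [-0.301  0.002 -0.954]
 [-0.    -1.    -0.002]]
jaw angle -1.2649560040113679
```

Request:
servo_tool(
  steps=[
    [0, 30, 52, 0, -0.07],
    [0, 30, 52, 0, -0.07],
    [0, 30, 52, 0, -0.07],
    [0, 30, 52, 0, -0.07],
    [0, 30, 52, 0, -0.06],
  ],
)

```text
time: 0.72
tool_pos: [0.3242, -0.2837, 0.2385]
eef_rot: [-0.06, -2.198, 2.19]
wrist_force: [0.2, 0.1, 0.6]
grip_width: 0.0
```

Request:
servo_tool(
  steps=[
    [0, 30, 52, 0, 0],
    [0, 30, 52, 0, 0],
    [0, 30, 52, 0, 0],
    [0, 30, 52, 0, 0],
    [0, 30, 52, 0, 0],
  ],
)

```text
time: 1.35
tool_pos: [0.4769, -0.0143, 0.238]
eef_rot: [-0.063, -2.197, 2.191]
wrist_force: [-0.0, -1.3, 0.1]
grip_width: -0.001
```

Request:
servo_tool(
  steps=[
    [0, 22, 32, -20, 0],
    [0, 22, 32, -20, 0],
    [0, 20, 30, -20, 0],
    [0, 0, 0, 0, 0],
  ],
)

```text
time: 1.85
tool_pos: [0.5435, 0.0873, 0.175]
eef_rot: [-0.055, -2.201, 2.194]
wrist_force: [0.2, 0.2, -0.1]
grip_width: -0.001
```

```bash
python3 - <<'E'
from h import *
s=r.get_state(); print(s["tool_pos"]); R=cv2.Rodrigues(s["eef_rot"])[0]; print("jaw",np.arctan2(R[1,2],R[0,2]))
im,c=save("wrist","w1.png")
for k,(uv,n) in blobs(im).items(): print(k,uv.round(1),n,ray(c,uv,.068).round(4))
K,Rc,t=c; p=s["tool_pos"]+[0,0,-.011]; q=K@(Rc@p+t); print("tip px",q[:2]/q[2])
E
```

```text
[0.54348717 0.08731871 0.17496729]
jaw -1.619324817347157
red [106.1 216.9] 923 [0.5351 0.2022 0.068 ]
green [185.2 215.8] 889 [0.5332 0.1412 0.068 ]
white [188.8 184.9] 8166 [0.5574 0.1359 0.068 ]
blue [344.6 213.9] 912 [0.5289 0.0189 0.068 ]
tip px [253.32281875 256.64252045]
```

View pics/w1.png

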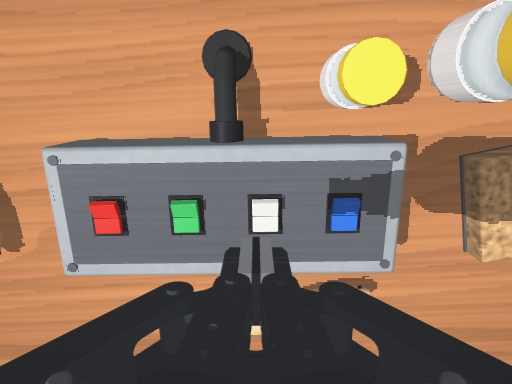

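The wrist view shows the white rocker at (265,215), green (185,216), red (106,217) and blue (345,214). It agrees with the top view to about 3 mm. The shut tip is at about (255,245), so I'll shift −7 mm in y and descend.

Request:
servo_tool(
  steps=[
    [0, 0, -7, -30, 0],
    [0, 0, 0, -30, 0],
    [0, 0, 0, -20, 0],
    [0, 0, 0, 0, 0],
  ],
)

```text
time: 2.4
tool_pos: [0.5424, 0.0753, 0.0969]
eef_rot: [-0.063, -2.198, 2.198]
wrist_force: [0.2, -0.2, -0.1]
grip_width: -0.0
```

Request:
servo_tool(
  steps=[
    [0, 1, 4, -8, 0],
    [0, 0, 0, 0, 0],
  ],
)

```text
time: 2.65
tool_pos: [0.5444, 0.0786, 0.0906]
eef_rot: [-0.068, -2.199, 2.199]
wrist_force: [-0.3, 0.0, -1.1]
grip_width: -0.001
```

```bash
python3 - <<'E'
from h import *
s=r.get_state(); print(s["tool_pos"])
im,c=save("wrist","w2.png")
E
```

```text
[0.54442986 0.07860053 0.09056783]
```

View pics/w2.png

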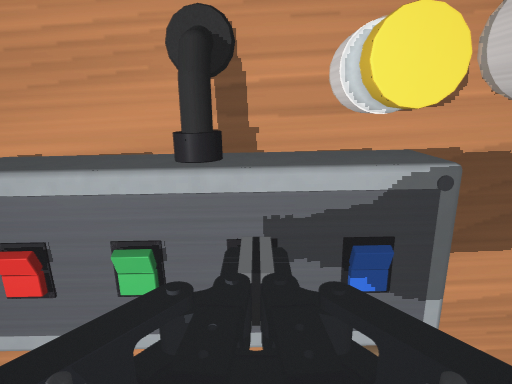

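White is hidden under the fingers. The midpoint between green (135,272) and blue (370,268) is about 252 and the fingers are at 257, so the tip is aligned to about 2 mm. I'll press gently in small steps.

Request:
servo_tool(
  steps=[
    [0, 0, 0, -5, 0],
    [0, 0, 0, -2, 0],
  ],
)

```text
time: 2.95
tool_pos: [0.5458, 0.0786, 0.0849]
eef_rot: [-0.072, -2.201, 2.201]
wrist_force: [0.1, -0.5, 0.3]
grip_width: -0.002
```

Request:
servo_tool(
  steps=[
    [0, 0, 0, -2, 0],
  ],
)

```text
time: 3.08
tool_pos: [0.5459, 0.0786, 0.0828]
eef_rot: [-0.072, -2.201, 2.201]
wrist_force: [0.1, -0.0, -0.4]
grip_width: 0.004
```

Request:
servo_tool(
  steps=[
    [0, 0, 0, -2, 0],
  ],
)

```text
time: 3.2
tool_pos: [0.546, 0.0787, 0.0809]
eef_rot: [-0.072, -2.201, 2.201]
wrist_force: [-0.5, -0.6, 1.9]
grip_width: 0.003
```

Request:
servo_tool(
  steps=[
    [0, -1, 0, -2, 0],
  ],
)

```text
time: 3.32
tool_pos: [0.5461, 0.0787, 0.0793]
eef_rot: [-0.075, -2.202, 2.202]
wrist_force: [0.7, -0.2, 1.5]
grip_width: -0.0
```

Request:
servo_tool(
  steps=[
    [0, 0, 0, -2, 0],
  ],
)

```text
time: 3.45
tool_pos: [0.5456, 0.0787, 0.077]
eef_rot: [-0.074, -2.202, 2.202]
wrist_force: [-1.5, -0.3, 1.3]
grip_width: 0.001
```

Request:
servo_tool(
  steps=[
    [0, 0, 0, -1, 0],
  ],
)

```text
time: 3.58
tool_pos: [0.5455, 0.0787, 0.0761]
eef_rot: [-0.074, -2.202, 2.202]
wrist_force: [-0.5, 0.4, 4.7]
grip_width: 0.002
```

Request:
servo_tool(
  steps=[
    [0, 0, 0, 25, 0],
    [0, -1, 30, 20, 0],
    [0, 0, 30, 0, 0],
    [0, 0, 0, 0, 0],
  ],
)

```text
time: 4.08
tool_pos: [0.5435, 0.1396, 0.121]
eef_rot: [-0.072, -2.2, 2.2]
wrist_force: [-0.7, 0.3, 0.2]
grip_width: -0.002
```

```bash
python3 - <<'E'
from h import *
s=r.get_state(); print(s["tool_pos"])
im,c=save("wrist","w3.png")
E
```

```text
[0.54352249 0.13955085 0.1209917 ]
```

View pics/w3.png

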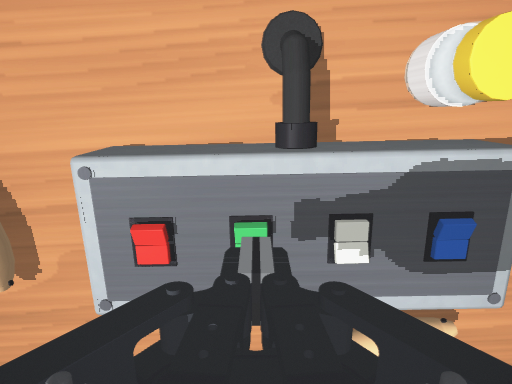

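White's far face, at (351,231), now sits level and its near face has turned brighter, unlike red and blue. That fits on. Green (250,234) is just ahead of the tip at 256.

Request:
servo_tool(
  steps=[
    [0, 1, 1, -20, 0],
    [0, 0, 1, -12, 0],
    [0, 0, 0, 0, 0],
  ],
)

```text
time: 4.5
tool_pos: [0.5441, 0.1383, 0.0874]
eef_rot: [-0.072, -2.195, 2.201]
wrist_force: [-0.5, 0.6, 0.4]
grip_width: 0.004
```

Request:
servo_tool(
  steps=[
    [0, 0, 0, -4, 0],
    [0, 0, 0, -2, 0],
  ],
)

```text
time: 4.75
tool_pos: [0.5445, 0.1377, 0.0817]
eef_rot: [-0.074, -2.195, 2.201]
wrist_force: [-0.4, -0.7, 2.5]
grip_width: -0.001
```

Request:
servo_tool(
  steps=[
    [0, 0, 0, -2, 0],
  ],
)

```text
time: 4.88
tool_pos: [0.5449, 0.1377, 0.0802]
eef_rot: [-0.075, -2.196, 2.201]
wrist_force: [-0.3, 0.8, 2.7]
grip_width: -0.001
```

Request:
servo_tool(
  steps=[
    [0, 0, 0, -2, 0],
  ],
)

```text
time: 5.0
tool_pos: [0.5453, 0.1377, 0.0784]
eef_rot: [-0.076, -2.197, 2.201]
wrist_force: [0.8, 0.4, -0.1]
grip_width: -0.0
```

Request:
servo_tool(
  steps=[
    [0, 0, 0, -2, 0],
  ],
)

```text
time: 5.12
tool_pos: [0.5453, 0.1377, 0.0765]
eef_rot: [-0.076, -2.197, 2.202]
wrist_force: [-0.9, -0.3, 3.3]
grip_width: -0.002
```

Request:
servo_tool(
  steps=[
    [0, 0, 0, 25, 0],
    [0, 0, 33, 20, 0],
    [0, 0, 31, 0, 0],
    [0, 0, 0, 0, 0],
  ],
)

```text
time: 5.62
tool_pos: [0.5453, 0.2027, 0.1218]
eef_rot: [-0.077, -2.195, 2.201]
wrist_force: [0.4, -0.0, -0.2]
grip_width: 0.001
```

```bash
python3 - <<'E'
from h import *
s=r.get_state(); print(s["tool_pos"])
im,c=save("wrist","w4.png")
E
```

```text
[0.54526825 0.20269516 0.1218489 ]
```

View pics/w4.png

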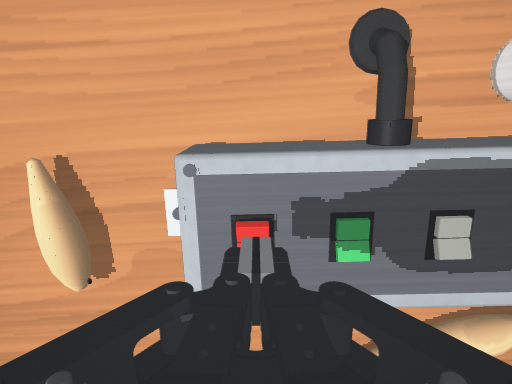

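Green (352,240) now looks like white (453,237): far face level, near face raised. Red (253,230) is in line with the tip.

Request:
servo_tool(
  steps=[
    [0, 1, 0, -20, 0],
    [0, 0, 1, -13, 0],
    [0, 0, 0, 0, 0],
  ],
)

```text
time: 6.05
tool_pos: [0.5459, 0.2002, 0.0874]
eef_rot: [-0.077, -2.191, 2.203]
wrist_force: [0.9, 0.9, 0.6]
grip_width: -0.003
```

Request:
servo_tool(
  steps=[
    [0, 0, 0, -4, 0],
    [0, 0, 0, -2, 0],
  ],
)

```text
time: 6.3
tool_pos: [0.5464, 0.1996, 0.0817]
eef_rot: [-0.079, -2.191, 2.203]
wrist_force: [-2.0, 0.4, 1.9]
grip_width: -0.002
```

Request:
servo_tool(
  steps=[
    [0, 0, 0, -2, 0],
  ],
)

```text
time: 6.42
tool_pos: [0.5467, 0.1996, 0.0803]
eef_rot: [-0.08, -2.192, 2.203]
wrist_force: [-0.6, -0.9, 2.4]
grip_width: 0.0
```

Request:
servo_tool(
  steps=[
    [0, 0, 0, -2, 0],
  ],
)

```text
time: 6.55
tool_pos: [0.547, 0.1997, 0.0784]
eef_rot: [-0.081, -2.192, 2.203]
wrist_force: [-0.4, -0.2, 0.1]
grip_width: 0.003
```

Request:
servo_tool(
  steps=[
    [0, 0, 0, -2, 0],
  ],
)

```text
time: 6.68
tool_pos: [0.5471, 0.1997, 0.0765]
eef_rot: [-0.081, -2.193, 2.203]
wrist_force: [-1.1, -0.6, 3.5]
grip_width: -0.001
```

Request:
servo_tool(
  steps=[
    [0, 0, 0, 25, 0],
    [0, 0, 0, 40, 0],
    [0, -50, 0, 30, 0],
    [0, -50, 0, 0, 0],
    [0, 0, 0, 0, 0],
  ],
)

```text
time: 7.3
tool_pos: [0.4445, 0.1995, 0.1723]
eef_rot: [-0.08, -2.192, 2.203]
wrist_force: [1.1, -0.7, -0.6]
grip_width: -0.0
```

```bash
python3 - <<'E'
from h import *
s=r.get_state(); print(s["time"],s["tool_pos"])
a,_=save("wrist","w5.png"); b,_=save("scene","s5.png")
cv2.imwrite("pics/f.png",np.hstack([cv2.resize(a,(400,300)),cv2.resize(b[140:275,170:390],(400,300),interpolation=cv2.INTER_CUBIC)])[:,:,::-1])
E
```

```text
7.3 [0.44451987 0.19954493 0.17226104]
```

View pics/f.png

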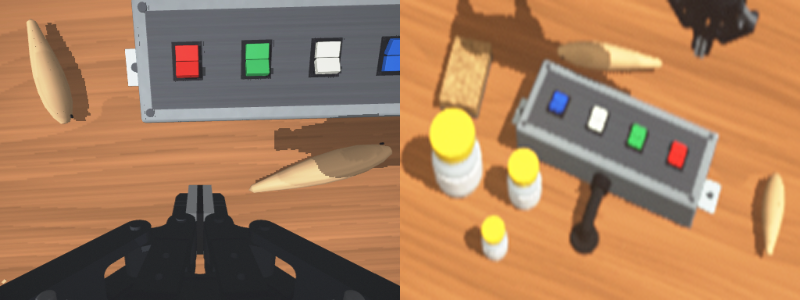

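The loose objects are undisturbed and the arm is clear. I'll take one zoomed before/after view of the rockers.

```bash
python3 - <<'E'
import cv2,numpy as np
a=cv2.imread("pics/w5.png")[20:120,210:512]; b=cv2.imread("pics/w1.png")[165:265,75:377]
cv2.imwrite("pics/z.png",cv2.resize(np.vstack([b,a]),(800,530),interpolation=cv2.INTER_CUBIC))
E
```

```text
(no output)
```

View pics/z.png

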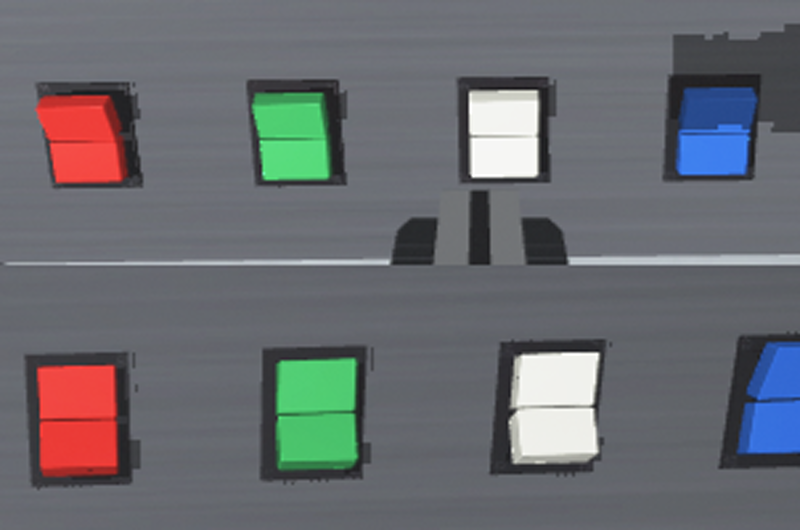

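The top row (before) shows every far face raised. In the bottom row (after), red (78,420), green (315,410) and white (555,405) have level far faces with their near ends standing up. Blue (770,400) still has its far face raised, so it is off. I'm handing the job in.

```bash
python3 -c "
from rig import r; print(r.finish_job())"
```

```text
the job is handed in; nothing more can be done
None
```

The white, green and red rockers are all on, tapped in that order with the shut fingertips, and the blue one is still off. The job was handed in at about 7.4 s; the measured push never passed about 5 N.

- **Rocker states:** The close-up before and after shows white, green and red with their far faces level and near ends raised. Blue's far face is still up.
- **Click-over:** For green and red, the force dropped to about 0 N as the rocker snapped, then rose again. White gave no such clear drop, so its state rests on the pictures.
- **Surroundings:** The lures, sanding block and glue jar look undisturbed in the last pictures. The arm ended clear of everything.
- **Disagreements:** The top and wrist views differed by up to about 3 mm on rocker positions. The scene-view colour mask for white caught the wrong thing, and the wrist-view mask did the same. I placed white from the top view and from where it showed in the wrist picture instead.

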